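Warm the kettle and open the descaler's push-and-turn cap

TASK

The filled pour-over kettle is to be descaled: first turn the temperature dial on the kettle's base to 60 (the third of its seven long lines, counted clockwise from the low end, 40), so that the water only warms. Then open the descaler bottle: press its safety cap down, twist it anticlockwise until it comes free, and lift it off; finish while still holding the cap upright a few centimetres straight above the open bottle. The bottle stays standing where it is, and everything else on the worktop is left alone.

Things in the scene. Friction and masses are not known exactly. Their poses are not given: they have to be found in the camera images.
- dial (a joint): Kettle base's temperature dial, rad: 0 = pointer on the 40 line (low stop), growing clockwise seen from above to 4.19 = the 100 line (high stop). Long lines every 10 degrees of temperature are 0.698 rad apart, so 60 is at 1.396; short lines mark the fives. Turns smoothly without clicks (friction 0.04 N m) and stays where left.
- dial_top (a point): Centre of the dial's flat top, 48.5 mm above the worktop; its x axis is the white pointer line's direction. The dial is a round black ribbed knob, upright axis, 34 mm in diameter, 24 mm tall on the 24 mm thick base; pinch it from above at any yaw.
- kettle_base: Fixed black tear-drop base, 281 x 164 x 24 mm, with the kettle. Origin on the worktop under the dial's axis; +x points from dial to kettle (centre 155 mm away, steel body 137 mm wide, 164 mm high; spout left, handle right). White scale round the dial: 40 at +120 degrees from +x (anticlockwise, front left), 60 at +40, 70 at 0 (towards the kettle), 100 at -120 (front right).
- bottle: Descaler: white round loose bottle, 72 mm wide, 138 mm tall to its rim (neck 34 mm wide, three lugs), narrowing from 88 to 112 mm height; paper label, two grey bands; about 0.65 kg. Origin: centre of underside, z up. Stands by itself while its cap is pressed and turned; while the cap is locked it turns and lifts along with it.
- cap: Grey ribbed cap, 50 mm wide, 30 mm tall; pinch its side from above at any yaw, tips down to its underside. Origin: centre of underside, 121 mm above the bottle's when locked. Sprung bayonet: locked both ways until pressed down over 3 mm (8 N at 4 mm, bottoms at 5.5); held so and turned anticlockwise seen from above it is free to lift from 41 to 82 degrees (stop) off locked.
- jar: Bystander: mustard jar with a metal lid, 70 mm in diameter, 88 mm tall, upright; origin at the centre of its underside. It and the bottle may stand in each other's place.
- tin: Bystander: short food tin, 75 mm in diameter, 58 mm tall, behind the bottle and the jar; origin at the centre of its underside.
- teaspoon: Bystander: teaspoon lying flat near the front edge, 136 mm long, 9 mm high; origin at its middle underneath.
- mug_1: Bystander: white mug of tea, 93 mm tall, 84 mm wide, at the back right.

How it is judged (in metres and radians):
On the way, in this order (a step that is already met when the one before it is completed fails the run):
1. the dial stands at 60 (within 3) (value of joint dial between 1.186 and 1.606 rad), for 0.3 s.
2. the cap is pressed down on the bottle, by at least 2.5 mm (z of cap in the frame of bottle between 0.11 and 0.1184 m and horizontal distance between cap and bottle below 0.006 m), for 0.1 s.
At the end, for the whole second after the job is handed in: The dial is within 3 of 60 (0.21 rad); the cap is free of the bottle, gripped and still, upright within 0.3 rad, its underside 10 to 150 mm above the bottle's rim and its centre within 40 mm of the bottle's axis; the bottle stands upright on the worktop, within 60 mm of where it stood (all of step 1 and z of cap in the frame of bottle between 0.148 and 0.29 m and horizontal distance between cap and bottle below 0.04 m and angle between cap's own z axis and vertical below 0.3 rad and contact force between the fingers and cap above 1 N and contact force between cap and bottle below 0.1 N and linear speed of cap below 0.03 m/s and height (world z) of bottle below 0.005 m and angle between bottle's own z axis and vertical below 0.1 rad and distance of bottle from where it was at the start of the episode below 0.06 m and linear speed of bottle below 0.02 m/s); the arm keeps its last pose, push and grip.
It fails at once if the bottle is lifted off the worktop or tipped (height (world z) of bottle above 0.012 m or angle between bottle's own z axis and vertical above 0.3 rad).
It fails at once if a bystander (jar, tin, teaspoon, mug) is pushed by more than 40 mm or the jar tipped (distance of any of jar, tin, teaspoon, mug_1 from where it was at the start of the episode above 0.04 m or angle between jar's own z axis and vertical above 0.3 rad).
It also fails if it takes over 58 s, if anything falls off the work surface, if the arm or the gripper's body presses on something with over 40 N, if the wrist force passes 120 N, or if a joint passes its speed limit or range.

ROBOT

A 6-joint arm with a two-finger parallel gripper is mounted at the origin on a cart in front of the work surface, level with it; the furniture and walls round the work are solid. World frame = base frame: x ahead of the robot, y to its left, z up, the work surface at z = 0. Lengths are in mm, angles in degrees, forces in N, time in s.
With the tool pointing down it reaches from about 350 to 850 mm from the base axis. Payload 8.1 kg.
Tool frame: the origin (TCP) lies on the mounting face of the last link; the fingertips stand 186 mm ahead of it and the grasp point (between the pads) lies 167 mm ahead of it; z points along the fingers, y is the line along which they close (so a half turn about z gives the same grasp; the last joint's range is limited). The gripper opens to 93 mm and grips with 3 to 60 N. Pads are 15 mm wide; open, the fingers measure 128 mm over their backs; the gripper's body (75 mm by 188 mm) begins 65 mm behind the grasp point.
Start: joints at [-75.481, 7.471, 85.268, -0, 87.261, -4.893], TCP at [199.434, -565.891, 404.735] pointing down, gripper open.
Joint ranges: [-169.43, 169.43], [-51.17, 129.36], [1.28, 143.12], [-76.62, 256.62], [0, 156.53], [-152.29, 152.29]. Speed limits (degrees/s): [136.94, 136.94, 159.86, 180, 180, 180].

INTERFACE

Orientations are given as a 3x3 rotation matrix whose columns are the frame's x, y, z axes.
In Python, from plant import * gives the robot as it stands.
- The arm moves only by the shell command python3 -m jog 'ROWS' [FORCE]. ROWS is JSON, one flat list of numbers, 7 for each row, row after row: the finger opening in mm, from 0 to 93, then the shift along the tool's x, y, z each as a share of 750 mm, from -1 to 1, then the turn, a rotation vector about the tool's x, y, z each as a share of 2 pi rad, from -1 to 1. A call has exactly 5 rows; each row is the pose to reach, as a shift and turn from the pose commanded when the call began, along the tool's axes at that moment, turning the shorter way round; what a row does not reach only later rows make up. A row lasts 1/12 s, in which the tool goes at most 41.7 mm and 7.16 degrees, less where a joint would pass 70% of its speed; a pose out of reach is approached as far as the arm can. A call with a number of a shift or a turn outside -1 to 1 is refused whole. A call with a gripper value outside its range is refused whole. The fingers move at their own pace and stop on an object; FORCE is the grip in N (left out, the last holds). Time passes only in rows, so rows that repeat a pose let the fingers close, or fill a call up. It gives the time, the measured TCP pose, the force, the opening and the grip force at its end, in the units of the state.
- state(): the state, without advancing time (a new reading comes with each control period).
- capture(name): name is "scene" or "side" or "wrist"; returns a dict with "pixels" (420x560x3 uint8, red, green, blue), "range_z" (420x560 float32, mm along the optical axis (not along the pixel's ray), 0 where there is no reading), "fov_y" (degrees; the focal length in pixels is half the picture's height over the tangent of half this angle, whatever the lens; pixels are square), "cx", "cy" (the principal point, pixels), "R" (3x3) and "t" (3): a world point X has camera coordinates R X + t. Camera axes: x right, y down, z forward; pixel columns grow to the right and rows downward; lengths in mm; the calibration is good to about 2 mm. A picture is of the moment at which its call begins.
- finish_job(): hands the job in; it is judged then, once.
Trained networks look in a picture, given as the dict that the camera call returned (one of the last four; its "shot" number tells which), for a name from the list of things; names that differ only in an ending like _2 or _b are one class to them, and where a whole thing is asked for, a point or a joint stands for the part that bears it (a point fixed in the world has none). Each returns a list of dicts, best first, with "p" (0 to 1); they miss things now and then, are a little off and sometimes report something else, mostly with a low value. They report only what shows in the picture. A call takes as long as a camera call.
- masks_of(picture, label): "region" (420x560 bool, what is visible of it) and "extent" ([left, top, right, bottom] in pixels, round what is visible of it).
- place_of(picture, label): "pixel" ([column, row] in pixels: a listed point, or the origin of a listed thing).
The state is a dict: "t": time; "qpos": joint angles; "qvel": joint speeds; "joint_efforts": joint torques, N m; "ee_pos": TCP position; "tcp_rot": TCP orientation; "force": force on the tool from outside, world axes, zero at the start; "wrist_torque": the same for the moment, N m; "grip_width": finger opening in mm; "finger_force": force on a finger pad.
Only numpy, scipy, OpenCV 4.12 (cv2) and the standard library are available. Lean on these libraries where they do the work, as an engineer would, in place of code of your own. Each camera call takes 0.05 s, during which the arm holds its last target. There are 200 camera calls.

## Working session

There is one attempt and no reset: what is moved stays moved. The work goes in short steps, Python scripts to look and compute and a shell command to move; the robot and the scene stay as the last step left them, time stands still between calls to the robot, and variables do not carry over. Pictures are saved under pics/ and viewed, at most 10 in all, crops included, and the job is handed in when it is done.

```bash
mkdir -p pics
cat > h.py <<'E'
from plant import *
import numpy as np, cv2
def K(c):
    f=210/np.tan(np.radians(c["fov_y"])/2); return f,c["cx"],c["cy"]
def cloud(c):
    f,cx,cy=K(c); z=c["range_z"].astype(float); v,u=np.mgrid[:420,:560]
    P=np.stack([(u-cx)/f*z,(v-cy)/f*z,z],-1)
    return (P-np.array(c["t"]))@np.array(c["R"])   # R^T(P-t)
def ray(c,px):
    f,cx,cy=K(c);R=np.array(c["R"]);d=R.T@np.array([(px[0]-cx)/f,(px[1]-cy)/f,1]);return -R.T@np.array(c["t"]),d
def atz(c,px,z):
    o,d=ray(c,px);return o+d*(z-o[2])/d[2]
def tri(a,b):
    (o1,d1),(o2,d2)=a,b;s=np.linalg.lstsq(np.stack([d1,-d2],1),o2-o1,rcond=None)[0]
    p,q=o1+s[0]*d1,o2+s[1]*d2;return (p+q)/2,np.linalg.norm(p-q)
E
python3 - <<'E'
from h import *
np.set_printoptions(precision=1,suppress=True)
s=state();print(s["t"],s["ee_pos"],s["tcp_rot"],s["force"],s["grip_width"])
cs={n:capture(n) for n in("scene","side","wrist")}
cv2.imwrite("pics/a.png",cv2.cvtColor(cs["scene"]["pixels"],4));cv2.imwrite("pics/b.png",cv2.cvtColor(cs["side"]["pixels"],4));cv2.imwrite("pics/w.png",cv2.cvtColor(cs["wrist"]["pixels"],4))
for l in["dial_top","kettle_base","cap","bottle","jar","tin","teaspoon","mug_1"]:
    r={}
    for n in("scene","side"):
        c=cs[n];p=place_of(c,l);m=masks_of(c,l)
        if p:r[n]=ray(c,p[0]["pixel"])
        o=[n,l,p and (round(p[0]["p"],2),np.array(p[0]["pixel"]))]
        if m:
            X=cloud(c)[m[0]["region"]&(c["range_z"]>0)]
            if len(X): o+=[round(m[0]["p"],2),m[0]["extent"],"lo",np.percentile(X,3,0),"hi",np.percentile(X,97,0)]
        print(*o)
    if len(r)==2:print("  TRI",*tri(r["scene"],r["side"]))
E
```

```text
0.0 [ 199.4 -565.7  403.7] [[ 0.9  0.3 -0. ]
 [ 0.3 -0.9  0. ]
 [ 0.  -0.  -1. ]] [ 1.3 -0.6  0.5] 93.2415826174193
scene dial_top (0.65, array([250.2, 295.8])) 0.58 [239.3, 289.2, 262.0, 312.1] lo [459.8  99.3  22.8] hi [493.2 132.2  49.5]
side dial_top (0.63, array([321.5, 296.5])) 0.67 [309.3, 290.3, 331.7, 313.7] lo [463.9 105.1  26.8] hi [496.1 132.8  51.3]
  TRI [476.2 114.7  49. ] 1.2307286188951718
scene kettle_base (0.75, array([249.8, 309.7])) 0.71 [158.8, 179.2, 273.0, 330.2] lo [446.8  12.8  11.8] hi [664.5 174.7 147.7]
side kettle_base (0.71, array([320.1, 315.6])) 0.59 [190.7, 208.4, 342.7, 341.2] lo [456.2  37.    6.4] hi [691.  175.5 149.6]
  TRI [477.7 115.5   2.8] 4.671515713409843
scene cap (0.94, array([352.2, 150.1])) 0.85 [344.4, 134.1, 366.1, 158.7] lo [ 511.9 -345.1  123.1] hi [ 555.4 -304.1  151.4]
side cap (0.84, array([289.8, 150.4])) 0.75 [280.8, 135.3, 296.7, 155.5] lo [ 518.8 -341.4  125. ] hi [ 561.6 -303.   153.8]
  TRI [ 539.6 -324.3  125.3] 0.157778136141858
scene bottle (0.72, array([349. , 190.5])) 0.59 [337.2, 152.1, 367.0, 198.9] lo [ 500.6 -334.
[... 546 characters left out ...]
617.7 -157.5   18.8] hi [681.2 -87.3  59.2]
  TRI [ 654.2 -131.2   -5.4] 13.256502962802745
scene teaspoon (0.55, array([382.4, 239.9])) 0.75 [363.3, 226.3, 403.1, 256.3] lo [ 364.2 -288.7   -0.2] hi [ 385.6 -164.2    8.7]
side teaspoon (0.64, array([355.1, 214.2])) 0.57 [348.8, 201.3, 361.6, 227.2] lo [ 366.3 -279.9    1.5] hi [ 388.6 -164.9   11.8]
  TRI [ 375.8 -220.1    2.5] 4.720514128692989
scene mug_1 (0.74, array([267.3, 171.1])) 0.8 [254.8, 138.3, 285.0, 185.0] lo [ 681.8 -279.3   11. ] hi [ 760.8 -198.5   90.7]
side mug_1 (0.69, array([214.1, 205.6])) 0.78 [197.1, 170.9, 232.5, 215.3] lo [ 686.1 -279.3   16.5] hi [ 762.1 -197.1   93.6]
  TRI [ 732.9 -237.4   15. ] 5.901360052835681
```

View pics/a.png

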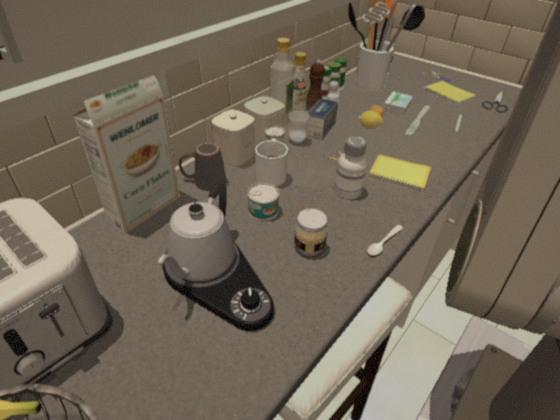

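View pics/b.png

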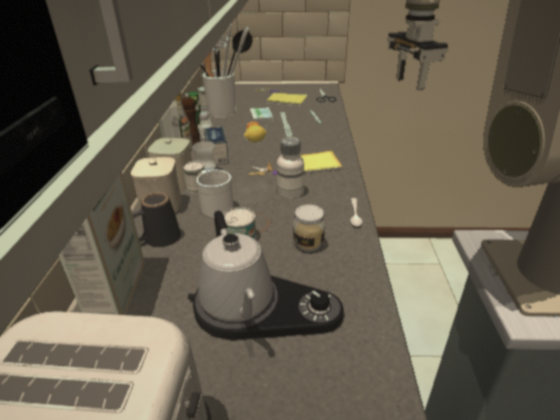

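```bash
cat >> h.py <<'E'
from scipy.spatial.transform import Rotation as Ro
def yawR(a): # tool down, tool y axis at world angle a (deg)
    a=np.radians(a);y=np.array([np.cos(a),np.sin(a),0]);z=np.array([0,0,-1.]);return np.stack([np.cross(y,z),y,z],1)
def go(p,a=None):
    s=state();R=np.array(s["tcp_rot"]);d=R.T@(np.array(p)-np.array(s["ee_pos"]))
    print("shift",np.round(d/750,4),"rows",round(np.linalg.norm(d)/41.7,1))
    y=R[:,1];cur=np.degrees(np.arctan2(y[1],y[0]));print("yaw y",round(cur,2),"tilt",R[2,:2])
    if a is not None:
        best=min([a,a+180,a-180,a+360],key=lambda b:abs(b-cur));rv=Ro.from_matrix(R.T@yawR(best)).as_rotvec()
        print("turn",np.round(rv/2/np.pi,4),"rows",round(np.degrees(np.linalg.norm(rv))/7.16,1))
E
python3 - <<'E'
from h import *
np.set_printoptions(precision=3,suppress=True)
c=capture("scene");d=capture("side");w=capture("wrist")
for q in(c,d):
    X=cloud(q).reshape(-1,3);k=(q["range_z"].ravel()>0)&(abs(X[:,0]-600)<150)&(abs(X[:,1]-130)<150)
    X=X[k]
    for z0 in(25,50,75,100,125,150,170,190,210,230):
        m=X[(X[:,2]>z0)&(X[:,2]<z0+20)]
        if len(m)>5:print(z0,len(m),m[:,:2].min(0),m[:,:2].max(0))
R=np.array(w["R"]);o=-R.T@np.array(w["t"]);s=state();T=np.array(s["tcp_rot"])
print("cam in tool",T.T@(o-np.array(s["ee_pos"])),"\n",R@T,w["fov_y"])
go((430,100,404),100)
E
```

```text
25 858 [450.646  23.582] [676.114 172.526]
50 527 [464.256  -8.758] [671.015 181.24 ]
75 743 [566.28  -18.064] [673.66  187.453]
100 710 [572.005 -19.65 ] [674.533 192.763]
125 1687 [578.527 -17.533] [676.299 213.71 ]
150 220 [580.079  -2.836] [670.195 216.052]
25 2572 [450.006  35.183] [712.165 177.018]
50 728 [466.313  84.946] [698.834 182.   ]
75 738 [569.481  -8.404] [692.683 189.457]
100 860 [574.406 -13.374] [688.934 194.615]
125 1928 [580.521  -9.869] [683.58 216.94]
150 318 [582.599  -8.308] [674.996 219.269]
cam in tool [70.647 -0.772 18.396] 
 [[ 0.     1.    -0.   ]
 [-0.968 -0.    -0.251]
 [-0.251  0.     0.968]] 66.17189117479772
shift [ 0.585 -0.735  0.001] rows 16.9
yaw y -70.59 tilt [ 0. -0.]
turn [-0.     0.     0.026] rows 1.3
```

```bash
J='[93,0.154,-0.226,0,0,0,0,93,0.154,-0.226,0,0,0,0,93,0.154,-0.226,0,0,0,0,93,0.154,-0.226,0,0,0,0,93,0.154,-0.226,0,0,0,0]'; unset J
python3 -m jog '[93,0.16,-0.19,0,0,0,0, 93,0.16,-0.19,0,0,0,0, 93,0.16,-0.19,0,0,0,0, 93,0.16,-0.19,0,0,0,0, 93,0.16,-0.19,0,0,0,0]'
python3 -m jog '[93,0.16,-0.19,0,0,0,0, 93,0.16,-0.19,0,0,0,0, 93,0.16,-0.19,0,0,0,0, 93,0.16,-0.19,0,0,0,0, 93,0.16,-0.19,0,0,0,0]'
python3 -m jog '[93,0.16,-0.19,0,0,0,0, 93,0.16,-0.19,0,0,0,0, 93,0.16,-0.19,0,0,0,0, 93,0.16,-0.19,0,0,0,0, 93,0.16,-0.19,0,0,0,0]'
python3 - <<'E'
from h import *
go((485,115,350),-90)
E
```

```text
t: 2.32
ee_pos: [266.3, -388.3, 404.6]
tcp_rot: [[0.943, 0.334, 0.001], [0.334, -0.943, 0.001], [0.001, -0.001, -1.0]]
force: [0.1, -0.4, 0.6]
grip_width: 93.2
finger_force: 0.0
t: 2.73
ee_pos: [331.7, -214.0, 405.0]
tcp_rot: [[0.943, 0.334, 0.001], [0.334, -0.943, 0.001], [0.001, -0.0, -1.0]]
force: [-0.3, -0.3, 0.7]
grip_width: 93.1
finger_force: 0.0
t: 3.15
ee_pos: [397.4, -39.4, 405.1]
tcp_rot: [[0.942, 0.335, 0.001], [0.335, -0.942, 0.001], [0.002, -0.001, -1.0]]
force: [0.2, -0.6, 0.4]
grip_width: 92.8
finger_force: 0.0
shift [ 0.1788 -0.155   0.0739] rows 4.5
yaw y -70.46 tilt [ 0.00174635 -0.00058973]
turn [-0.0001 -0.0003  0.0543] rows 2.7
```

```bash
python3 -m jog '[93,0.178,-0.155,0.074,0,0,0.054, 93,0.178,-0.155,0.074,0,0,0.054, 93,0.178,-0.155,0.074,0,0,0.054, 93,0.178,-0.155,0.074,0,0,0.054, 93,0.178,-0.155,0.074,0,0,0.054]'
python3 - <<'E'
from h import *
np.set_printoptions(precision=2,suppress=True)
s=state();print(s["t"],s["ee_pos"])
w=capture("wrist");p=place_of(w,"dial_top");m=masks_of(w,"dial_top");b=place_of(w,"kettle_base")
print([(q["p"],q["pixel"]) for q in p],[(q["p"],q["pixel"]) for q in b])
u,v=p[0]["pixel"]
print(atz(w,(u,v),48.5))
if m:
    r=m[0]["region"];X=cloud(w)[r];print(m[0]["extent"],np.percentile(X,[3,50,97],axis=0))
# rectified top-view at z=24 around the dial: 160mm, 4px/mm
np.save("w.npy",w["pixels"])
c0=atz(w,(u,v),48.5)[:2]
f,cx,cy=K(w);R=np.array(w["R"]);t=np.array(w["t"])
def rect(z):
    g=np.mgrid[-60:60:600j,-60:60:600j]
    P=np.stack([c0[0]-g[0],c0[1]-g[1],np.full_like(g[0],z)],-1)@R.T+t  # up=+x world, left=+y
    return cv2.remap(w["pixels"],(P[...,0]/P[...,2]*f+cx).astype("f4"),(P[...,1]/P[...,2]*f+cy).astype("f4"),1)
A=np.hstack([cv2.resize(rect(24.5),(400,400)),cv2.resize(rect(48.5),(400,400))])
cv2.imwrite("pics/rect.png",cv2.cvtColor(A,4))
E
```

```text
t: 3.57
ee_pos: [484.8, 113.2, 348.7]
tcp_rot: [[1.0, -0.002, 0.001], [-0.002, -1.0, 0.0], [0.001, -0.0, -1.0]]
force: [0.8, -0.7, 0.5]
grip_width: 92.8
finger_force: 0.0
3.5667 [484.75 113.22 348.71]
[(0.6, [277.9, 209.1]), (0.46, [277.4, 198.4])] [(0.83, [276.7, 201.4])]
[482.33 113.63  48.5 ]
[255.1, 184.0, 297.3, 226.6] [[466.1   99.85  28.47]
 [483.49 115.34  50.15]
 [496.99 130.94  51.9 ]]
```

View pics/rect.png

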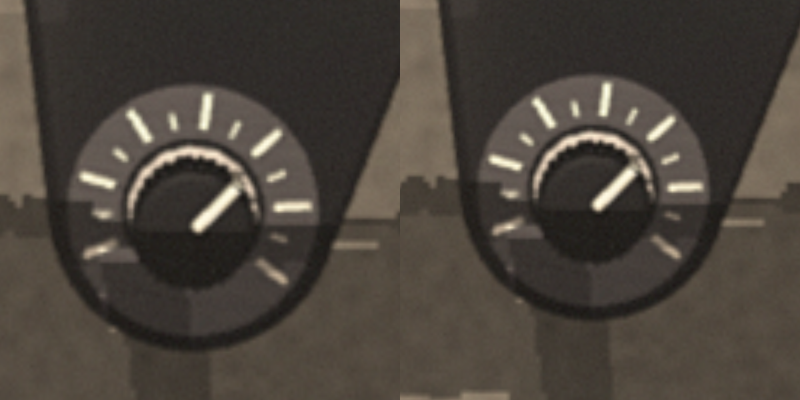

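```bash
python3 -m jog '[60,-0.007,-0.0024,0.1,0,0,0.09, 60,-0.007,-0.0024,0.1,0,0,0.09, 60,-0.007,-0.0024,0.1,0,0,0.09, 60,-0.007,-0.0024,0.1,0,0,0.09, 60,-0.007,-0.0024,0.1,0,0,0.09]' 20
python3 - <<'E'
from h import *
go((479.5,115,214),-136.5)
E
```

```text
t: 4.18
ee_pos: [478.5, 111.3, 274.4]
tcp_rot: [[0.839, -0.544, -0.0], [-0.544, -0.839, -0.0], [0.0, 0.0, -1.0]]
force: [0.4, 0.3, 0.4]
grip_width: 64.3
finger_force: 0.0
shift [-0.0016 -0.0049  0.0806] rows 1.5
yaw y -122.93 tilt [0.00017564 0.00035954]
turn [ 0.0001 -0.      0.0377] rows 1.9
```

```bash
python3 -m jog '[60,-0.001,-0.004,0.02,0,0,0.02, 60,-0.0016,-0.0049,0.04,0,0,0.0377, 60,-0.0016,-0.0049,0.06,0,0,0.0377, 60,-0.0016,-0.0049,0.0806,0,0,0.0377, 60,-0.0016,-0.0049,0.0806,0,0,0.0377]' 20
python3 - <<'E'
from h import *
go((479.5,115,214),-136.5)
w=capture("side");cv2.imwrite("pics/c.png",cv2.cvtColor(cv2.resize(w["pixels"][180:350,180:400],(660,510)),4))
E
```

```text
t: 4.6
ee_pos: [478.5, 115.0, 211.9]
tcp_rot: [[0.693, -0.72, -0.003], [-0.72, -0.693, -0.001], [-0.002, 0.003, -1.0]]
force: [0.3, -0.4, -0.7]
grip_width: 60.3
finger_force: 0.0
shift [ 0.0009 -0.0009 -0.0028] rows 0.1
yaw y -136.09 tilt [-0.00163108  0.00272795]
turn [0.0004 0.0003 0.0011] rows 0.1
```

View pics/c.png

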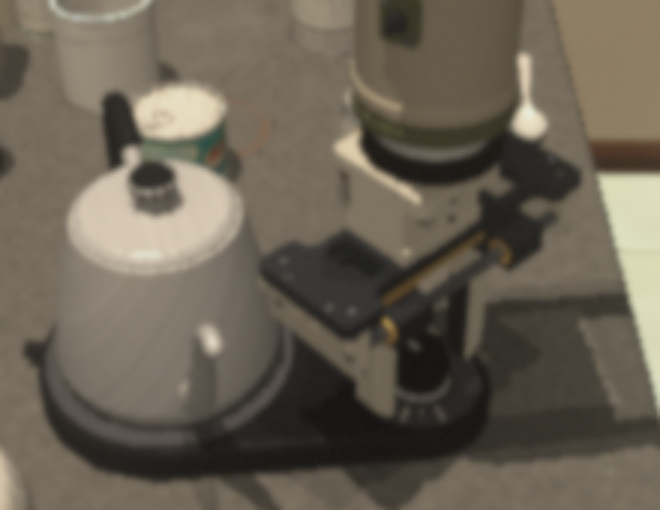

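The crop shows the gripper straddling the dial (crop ~(420,370)), with the body's corner close to but free of the kettle.

```bash
python3 -m jog '[20,0,0,-0.0028,0,0,0, 20,0,0,-0.0028,0,0,0, 20,0,0,-0.0028,0,0,0, 20,0,0,-0.0028,0,0,0, 20,0,0,-0.0028,0,0,0]' 20
python3 -m jog '[20,0,0,0,0,0,0, 20,0,0,0,0,0,0, 20,0,0,0,0,0,0, 20,0,0,0,0,0,0, 20,0,0,0,0,0,0]' 20
```

```text
t: 5.07
ee_pos: [479.3, 115.4, 216.6]
tcp_rot: [[0.695, -0.719, -0.002], [-0.719, -0.695, -0.004], [0.001, 0.004, -1.0]]
force: [-7.4, -7.6, 10.4]
grip_width: 33.7
finger_force: 20.0
t: 5.48
ee_pos: [479.4, 115.4, 216.6]
tcp_rot: [[0.695, -0.719, -0.002], [-0.719, -0.695, -0.003], [0.001, 0.004, -1.0]]
force: [-9.6, -9.6, 11.2]
grip_width: 33.8
finger_force: 20.0
```

```bash
python3 -m jog '[20,0,0,0,0,0,-0.015, 20,0,0,0,0,0,-0.03, 20,0,0,0,0,0,-0.045, 20,0,0,0,0,0,-0.06, 20,0,0,0,0,0,-0.073]'
python3 -m jog '[20,0,0,0,0,0,-0.015, 20,0,0,0,0,0,-0.03, 20,0,0,0,0,0,-0.045, 20,0,0,0,0,0,-0.06, 20,0,0,0,0,0,-0.073]'
python3 -m jog '[20,0,0,0,0,0,-0.015, 20,0,0,0,0,0,-0.03, 20,0,0,0,0,0,-0.045, 20,0,0,0,0,0,-0.06, 20,0,0,0,0,0,-0.073]'
python3 -m jog '[20,0,0,0,0,0,0, 20,0,0,0,0,0,0, 20,0,0,0,0,0,0, 20,0,0,0,0,0,0, 20,0,0,0,0,0,0]'
```

```text
t: 5.9
ee_pos: [479.4, 115.4, 216.6]
tcp_rot: [[0.943, -0.333, -0.002], [-0.333, -0.943, -0.003], [-0.001, 0.004, -1.0]]
force: [-9.2, -9.4, 11.8]
grip_width: 33.4
finger_force: 20.0
t: 6.32
ee_pos: [479.4, 115.4, 216.6]
tcp_rot: [[0.993, 0.119, -0.002], [0.119, -0.993, -0.003], [-0.003, 0.003, -1.0]]
force: [-9.4, -9.6, 11.5]
grip_width: 33.5
finger_force: 20.0
t: 6.73
ee_pos: [479.4, 115.4, 216.6]
tcp_rot: [[0.837, 0.546, -0.002], [0.546, -0.837, -0.003], [-0.003, 0.001, -1.0]]
force: [-8.8, -9.4, 11.8]
grip_width: 33.5
finger_force: 20.0
t: 7.15
ee_pos: [479.4, 115.5, 216.6]
tcp_rot: [[0.84, 0.543, -0.002], [0.543, -0.84, -0.003], [-0.004, 0.001, -1.0]]
force: [-8.6, -9.1, 12.1]
grip_width: 33.7
finger_force: 20.0
```

```bash
python3 -m jog '[60,0,0,0,0,0,0, 60,0,0,0,0,0,0, 60,0,0,0,0,0,0, 60,0,0,0,0,0,0, 60,0,0,0,0,0,0]'
python3 -m jog '[60,0,0,-0.03,0,0,0, 70,0,0,-0.08,0,0,0.01, 80,0,0,-0.12,0,0,0.03, 93,0,0,-0.17,0,0,0.05, 93,0,0,-0.18,0,0,0.07]'
python3 -m jog '[93,0,0,0,0,0,0.02, 93,0,0,0,0,0,0.02, 93,0,0,0,0,0,0.02, 93,0,0,0,0,0,0.02, 93,0,0,0,0,0,0.02]'
python3 - <<'E'
from h import *
w=capture("wrist")
c0=np.array([479.5,115])
f,cx,cy=K(w);R=np.array(w["R"]);t=np.array(w["t"])
def rect(z):
    g=np.mgrid[-60:60:600j,-60:60:600j]
    P=np.stack([c0[0]-g[0],c0[1]-g[1],np.full_like(g[0],z)],-1)@R.T+t
    return cv2.remap(w["pixels"],(P[...,0]/P[...,2]*f+cx).astype("f4"),(P[...,1]/P[...,2]*f+cy).astype("f4"),1)
A=np.hstack([cv2.resize(rect(24.5),(400,400)),cv2.resize(rect(48.5),(400,400))])
cv2.imwrite("pics/rect2.png",cv2.cvtColor(A,4))
go((540,-324,404),-90)
print(state()["qpos"])
E
```

```text
t: 7.57
ee_pos: [479.9, 116.7, 215.9]
tcp_rot: [[0.84, 0.542, 0.0], [0.542, -0.84, 0.0], [0.0, -0.0, -1.0]]
force: [0.5, -0.4, -0.3]
grip_width: 58.5
finger_force: 0.0
t: 7.98
ee_pos: [481.4, 116.9, 357.8]
tcp_rot: [[0.992, 0.129, 0.009], [0.129, -0.992, 0.001], [0.009, -0.0, -1.0]]
force: [-0.2, -0.9, 0.8]
grip_width: 82.1
finger_force: 0.0
t: 8.4
ee_pos: [479.6, 116.5, 349.9]
tcp_rot: [[1.0, 0.013, -0.002], [0.013, -1.0, -0.0], [-0.002, 0.0, -1.0]]
force: [1.2, 1.8, -0.4]
grip_width: 92.7
finger_force: 0.0
shift [ 0.0733  0.5883 -0.072 ] rows 10.7
yaw y -89.31 tilt [-0.00161822  0.00015273]
turn [0.     0.0003 0.0019] rows 0.1
[ 7.69719159e+00 -7.31009566e+00  1.05824489e+02  2.65335598e-03
  8.15786988e+01  9.70062352e+01]
```

View pics/rect2.png

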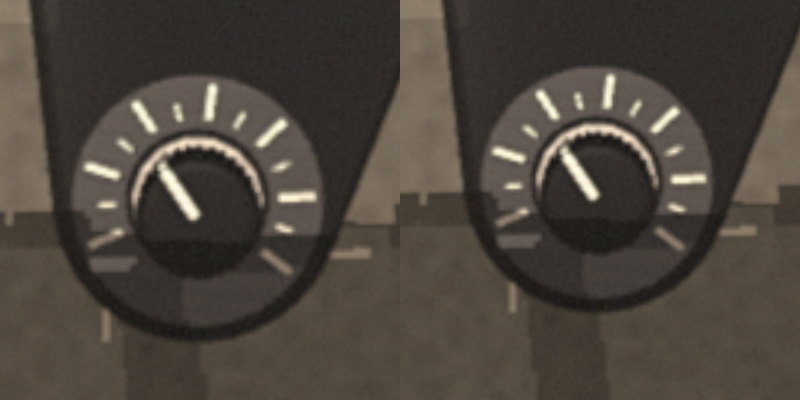

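Dial now points at the 60 line (pointer from (597,199) to (563,150), line at (545,105)). On to the bottle.

```bash
python3 -m jog '[93,0.022,0.196,-0.072,0,0,0, 93,0.022,0.196,-0.072,0,0,0, 93,0.022,0.196,-0.072,0,0,0, 93,0.022,0.196,-0.072,0,0,0, 93,0.022,0.196,-0.072,0,0,0]'
python3 -m jog '[93,0.022,0.196,0,0,0,0, 93,0.022,0.196,0,0,0,0, 93,0.022,0.196,0,0,0,0, 93,0.022,0.196,0,0,0,0, 93,0.022,0.196,0,0,0,0]'
python3 -m jog '[93,0.022,0.196,0,0,0,0, 93,0.022,0.196,0,0,0,0, 93,0.022,0.196,0,0,0,0, 93,0.022,0.196,0,0,0,0, 93,0.022,0.196,0,0,0,0]'
cat > look.py <<'E'
from h import *
np.set_printoptions(precision=1,suppress=True)
for n in("wrist","scene","side"):
    c=capture(n)
    for l in("cap","bottle"):
        p=place_of(c,l);m=masks_of(c,l);o=[n,l,p and (p[0]["p"],p[0]["pixel"])]
        if p and l=="cap":o.append(atz(c,p[0]["pixel"],121))
        if m:
            X=cloud(c)[m[0]["region"]&(c["range_z"]>0)];zt=np.percentile(X[:,2],97)
            T=X[X[:,2]>zt-4];o+=["top",zt,"ctr",(np.percentile(T,3,axis=0)+np.percentile(T,97,axis=0))/2,np.ptp(T,axis=0)]
        print(*o)
    if n=="wrist": cv2.imwrite("pics/wr_%d.png"%c["shot"],cv2.cvtColor(c["pixels"],4));print(c["shot"])
go((540,-324,300),-90)
E
python3 look.py; ls pics
```

```text
t: 8.87
ee_pos: [498.6, -34.8, 407.3]
tcp_rot: [[1.0, 0.007, 0.004], [0.007, -1.0, -0.003], [0.003, 0.003, -1.0]]
force: [0.9, -0.2, -0.0]
grip_width: 93.1
finger_force: 0.0
t: 9.28
ee_pos: [515.6, -180.8, 403.8]
tcp_rot: [[1.0, 0.007, -0.001], [0.007, -1.0, -0.001], [-0.001, 0.001, -1.0]]
force: [0.6, 0.4, 0.1]
grip_width: 93.3
finger_force: 0.0
t: 9.7
ee_pos: [533.4, -327.1, 403.4]
tcp_rot: [[1.0, 0.008, -0.001], [0.008, -1.0, -0.0], [-0.001, 0.0, -1.0]]
force: [0.2, -0.7, -0.1]
grip_width: 92.8
finger_force: 0.0
wrist cap (0.83, [276.6, 204.8]) [ 538.7 -325.6  121. ] top 154.10151677263238 ctr [ 539.6 -328.2  152.5] [48.8 48.5  5. ]
wrist bottle (0.6, [278.1, 181.4]) top 108.3884363743741 ctr [ 554.4 -327.6  106.9] [32.4 59.6 27.4]
10
scene cap (0.79, [353.1, 150.7]) [ 539.7 -329.8  121. ] top 151.82544274568775 ctr [ 535.  -327.5  150.2] [48.2 46.8  5.5]
scene bottle (0.74, [348.3, 186.7]) top 109.4448573962089 ctr [ 534.5 -320.2  109.9] [47.2 38.1 14. ]
side cap (0.7, [292.0, 148.4]) [ 534.2 -345.2  121. ] top 153.89648296336185 ctr [ 539.  -325.7  152.2] [45.4 45.8  4.9]
side bottle (0.64, [288.7, 191.1]) top 112.20064326022293 ctr [ 538.1 -316.9  113.1] [46.3 29.4 10.3]
shift [0.  0.  0.1] rows 2.5
yaw y -89.44 tilt [0. 0.]
turn [ 0. -0.  0.] rows 0.1
a.png
b.png
c.png
rect.png
rect2.png
w.png
wr_10.png
```

```bash
python3 -m jog '[75,0.0068,0,0.04,0,0,0, 75,0.0068,0,0.08,0,0,0, 75,0.0068,0,0.11,0,0,0, 75,0.0068,0,0.126,0,0,0, 75,0.0068,0,0.126,0,0,0]' 45
python3 -m jog '[75,0,0,0,0,0,0, 40,0,0,0,0,0,0, 40,0,0,0,0,0,0, 40,0,0,0,0,0,0, 40,0,0,0,0,0,0]' 45
python3 -m jog '[40,0,0,0,0,0,0, 40,0,0,0,0,0,0, 40,0,0,0,0,0,0, 40,0,0,0,0,0,0, 40,0,0,0,0,0,0]' 45
```

```text
t: 10.87
ee_pos: [537.6, -323.3, 306.5]
tcp_rot: [[1.0, 0.01, -0.005], [0.01, -1.0, 0.004], [-0.005, -0.004, -1.0]]
force: [0.3, -0.6, -0.7]
grip_width: 75.0
finger_force: 0.0
t: 11.28
ee_pos: [539.1, -324.5, 312.1]
tcp_rot: [[1.0, 0.01, 0.002], [0.01, -1.0, -0.002], [0.002, 0.002, -1.0]]
force: [0.9, -2.8, 1.5]
grip_width: 53.0
finger_force: 1.3
t: 11.7
ee_pos: [538.9, -324.2, 311.0]
tcp_rot: [[1.0, 0.01, 0.001], [0.01, -1.0, -0.001], [0.001, 0.001, -1.0]]
force: [1.2, -2.2, 5.3]
grip_width: 49.9
finger_force: 44.9
```

```bash
python3 -m jog '[40,0,0,0.0013,0,0,0, 40,0,0,0.0026,0,0,0, 40,0,0,0.004,0,0,0, 40,0,0,0.004,0,0,0, 40,0,0,0.004,0,0,0]'
python3 -m jog '[40,0,0,0.0013,0,0,0, 40,0,0,0.0026,0,0,0, 40,0,0,0.004,0,0,0, 40,0,0,0.004,0,0,0, 40,0,0,0.004,0,0,0]'
```

```text
t: 12.12
ee_pos: [539.0, -324.3, 308.3]
tcp_rot: [[1.0, 0.01, 0.001], [0.01, -1.0, -0.001], [0.001, 0.001, -1.0]]
force: [0.8, -3.0, 7.3]
grip_width: 49.5
finger_force: 44.9
t: 12.53
ee_pos: [539.2, -324.5, 306.0]
tcp_rot: [[1.0, 0.01, 0.002], [0.01, -1.0, -0.002], [0.002, 0.002, -1.0]]
force: [-0.3, -2.6, 10.2]
grip_width: 49.6
finger_force: 44.9
```

```bash
python3 -m jog '[40,0,0,0.001,0,0,0, 40,0,0,0.002,0,0,0, 40,0,0,0.002,0,0,0, 40,0,0,0.002,0,0,0, 40,0,0,0.002,0,0,0]'
python3 -m jog '[40,0,0,0,0,0,-0.006, 40,0,0,0,0,0,-0.012, 40,0,0,0,0,0,-0.018, 40,0,0,0,0,0,-0.024, 40,0,0,0,0,0,-0.03]'
python3 - <<'E'
from h import *
s=state();print(s["wrist_torque"],s["force"])
E
```

```text
t: 12.95
ee_pos: [539.4, -324.8, 305.7]
tcp_rot: [[1.0, 0.009, 0.003], [0.009, -1.0, -0.003], [0.003, 0.003, -1.0]]
force: [-1.1, -3.8, 15.4]
grip_width: 49.5
finger_force: 44.9
t: 13.37
ee_pos: [539.8, -324.5, 305.6]
tcp_rot: [[0.98, 0.199, 0.005], [0.199, -0.98, -0.003], [0.004, 0.003, -1.0]]
force: [2.4, -2.6, 13.0]
grip_width: 49.4
finger_force: 44.9
[-0.2632064  -0.31282308 -0.05552972] [ 2.40058424 -2.57162923 12.99774258]
```

```bash
python3 -m jog '[40,0,0,0,0,0,-0.01, 40,0,0,0,0,0,-0.02, 40,0,0,0,0,0,-0.03, 40,0,0,0,0,0,-0.04, 40,0,0,0,0,0,-0.05]'
python3 -m jog '[40,0,0,0,0,0,-0.01, 40,0,0,0,0,0,-0.02, 40,0,0,0,0,0,-0.03, 40,0,0,0,0,0,-0.04, 40,0,0,0,0,0,-0.05]'
python3 -m jog '[40,0,0,0,0,0,-0.01, 40,0,0,0,0,0,-0.02, 40,0,0,0,0,0,-0.03, 40,0,0,0,0,0,-0.04, 40,0,0,0,0,0,-0.045]'
python3 -m jog '[40,0,0,0,0,0,0, 40,0,0,0,0,0,0, 40,0,0,0,0,0,0, 40,0,0,0,0,0,0, 40,0,0,0,0,0,0]'
python3 - <<'E'
from h import *
s=state();print(s["wrist_torque"],s["force"])
c=capture("side");d=capture("scene")
A=np.hstack([cv2.resize(d["pixels"][110:220,310:410],(400,440)),cv2.resize(c["pixels"][110:220,240:340],(400,440))])
cv2.imwrite("pics/d.png",cv2.cvtColor(A,4))
E
```

```text
t: 13.78
ee_pos: [539.8, -324.4, 305.5]
tcp_rot: [[0.87, 0.493, 0.004], [0.493, -0.87, -0.002], [0.003, 0.004, -1.0]]
force: [2.3, -3.0, 13.1]
grip_width: 49.7
finger_force: 44.9
t: 14.2
ee_pos: [539.8, -324.2, 305.4]
tcp_rot: [[0.675, 0.738, 0.004], [0.738, -0.675, -0.002], [0.001, 0.004, -1.0]]
force: [2.1, -1.0, 12.6]
grip_width: 49.4
finger_force: 44.9
t: 14.62
ee_pos: [539.6, -324.1, 305.4]
tcp_rot: [[0.442, 0.897, 0.003], [0.897, -0.442, -0.002], [0.0, 0.004, -1.0]]
force: [0.6, -0.4, 14.7]
grip_width: 49.4
finger_force: 44.9
t: 15.03
ee_pos: [539.6, -324.1, 305.4]
tcp_rot: [[0.445, 0.895, 0.003], [0.895, -0.445, -0.002], [-0.0, 0.004, -1.0]]
force: [0.1, -0.8, 14.7]
grip_width: 49.5
finger_force: 44.9
[-0.08741682  0.03551981  0.00850804] [ 0.14796933 -0.79828557 14.65054601]
```

View pics/d.png

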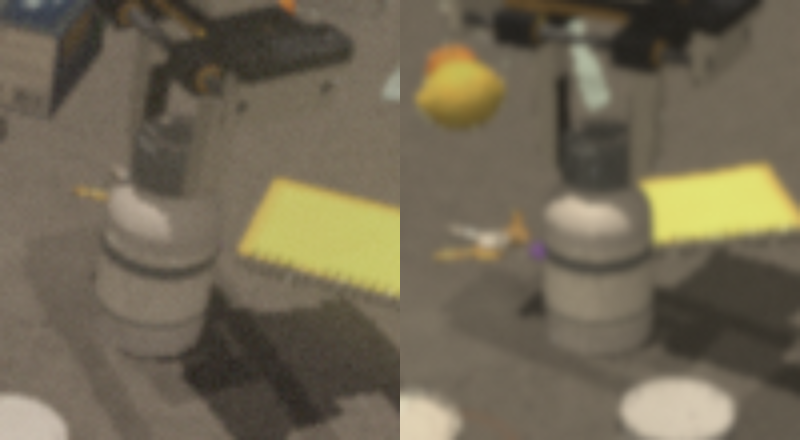

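Bottle standing, gripper holding the cap. Lift carefully and watch the force for the bottle's weight.

```bash
python3 -m jog '[40,0,0,-0.003,0,0,0, 40,0,0,-0.006,0,0,0, 40,0,0,-0.009,0,0,0, 40,0,0,-0.012,0,0,0, 40,0,0,-0.012,0,0,0]'
python3 -m jog '[40,0,0,-0.002,0,0,0, 40,0,0,-0.004,0,0,0, 40,0,0,-0.004,0,0,0, 40,0,0,-0.004,0,0,0, 40,0,0,-0.004,0,0,0]'
```

```text
t: 15.55
ee_pos: [538.9, -323.8, 312.1]
tcp_rot: [[0.445, 0.895, 0.0], [0.895, -0.445, 0.0], [0.0, 0.0, -1.0]]
force: [2.3, -1.9, 3.8]
grip_width: 49.8
finger_force: 44.9
t: 15.97
ee_pos: [538.6, -323.8, 314.5]
tcp_rot: [[0.445, 0.895, -0.0], [0.895, -0.445, 0.0], [0.0, -0.001, -1.0]]
force: [1.5, -1.3, -0.6]
grip_width: 49.6
finger_force: 44.9
```

```bash
python3 -m jog '[40,0,0,-0.002,0,0,0, 40,0,0,-0.004,0,0,0, 40,0,0,-0.004,0,0,0, 40,0,0,-0.004,0,0,0, 40,0,0,-0.004,0,0,0]'
python3 -m jog '[40,0,0,-0.002,0,0,0, 40,0,0,-0.004,0,0,0, 40,0,0,-0.004,0,0,0, 40,0,0,-0.004,0,0,0, 40,0,0,-0.004,0,0,0]'
```

```text
t: 16.38
ee_pos: [538.7, -323.9, 317.8]
tcp_rot: [[0.445, 0.895, -0.0], [0.895, -0.445, 0.0], [0.0, -0.0, -1.0]]
force: [2.0, -1.2, -0.6]
grip_width: 49.3
finger_force: 44.9
t: 16.8
ee_pos: [538.8, -324.1, 321.2]
tcp_rot: [[0.445, 0.895, 0.0], [0.895, -0.445, -0.0], [-0.0, 0.001, -1.0]]
force: [1.7, -1.9, -0.1]
grip_width: 49.4
finger_force: 44.9
```

No bottle weight: the cap is free. Lifting to ~45 mm above the rim.

```bash
python3 -m jog '[40,0,0,-0.01,0,0,0, 40,0,0,-0.025,0,0,0, 40,0,0,-0.04,0,0,0, 40,0,0,-0.058,0,0,0, 40,0,0,-0.072,0,0,0]'
python3 -m jog '[40,0,0,0,0,0,0, 40,0,0,0,0,0,0, 40,0,0,0,0,0,0, 40,0,0,0,0,0,0, 40,0,0,0,0,0,0]'
python3 -m jog '[40,0,0,0,0,0,0, 40,0,0,0,0,0,0, 40,0,0,0,0,0,0, 40,0,0,0,0,0,0, 40,0,0,0,0,0,0]'
python3 look.py
python3 - <<'E'
from h import *
c=capture("side");d=capture("scene")
A=np.hstack([cv2.resize(d["pixels"][110:220,310:410],(400,440)),cv2.resize(c["pixels"][110:220,240:340],(400,440))])
cv2.imwrite("pics/e.png",cv2.cvtColor(A,4))
E
```

```text
t: 17.22
ee_pos: [538.9, -324.0, 377.6]
tcp_rot: [[0.445, 0.895, 0.002], [0.895, -0.445, -0.001], [-0.0, 0.002, -1.0]]
force: [0.3, 0.8, -0.1]
grip_width: 49.4
finger_force: 44.9
t: 17.63
ee_pos: [538.5, -323.8, 373.8]
tcp_rot: [[0.445, 0.895, -0.001], [0.895, -0.445, 0.001], [0.0, -0.002, -1.0]]
force: [-0.1, 0.3, -1.0]
grip_width: 49.9
finger_force: 44.9
t: 18.05
ee_pos: [538.7, -323.9, 374.8]
tcp_rot: [[0.445, 0.895, -0.0], [0.895, -0.445, 0.0], [0.0, -0.0, -1.0]]
force: [0.1, -0.4, 0.3]
grip_width: 49.6
finger_force: 44.9
wrist cap (0.97, [278.2, 252.1]) [ 528.8 -346.9  121. ] top 217.66705614187902 ctr [ 540.8 -318.1  216. ] [48.5 48.8 75. ]
wrist bottle (0.7, [282.1, 189.9]) top 139.24995868322242 ctr [ 547.5 -316.7  138.2] [25.4 17.6  5.9]
15
scene cap (0.6, [356.4, 126.2]) [ 595.7 -438.9  121. ] top 215.27258126593625 ctr [ 540.3 -321.6  213.6] [37.9 48.4  4.5]
scene bottle (0.63, [347.5, 190.0]) top 135.3777890743507 ctr [ 538.3 -325.7  135. ] [34.2 35.6  7.1]
side cap (0.83, [291.6, 127.0]) [ 537.2 -489.7  121. ] top 217.30236002059615 ctr [ 541.1 -324.   215.9] [41.3 49.2  4.4]
side bottle (0.59, [292.2, 194.6]) top 136.6699135268491 ctr [ 541.5 -324.7  136.8] [33.1 37.1  8. ]
shift [0.  0.  0.1] rows 1.8
yaw y -26.45 tilt [-0.  0.]
turn [0.  0.  0.2] rows 8.9
```

View pics/e.png

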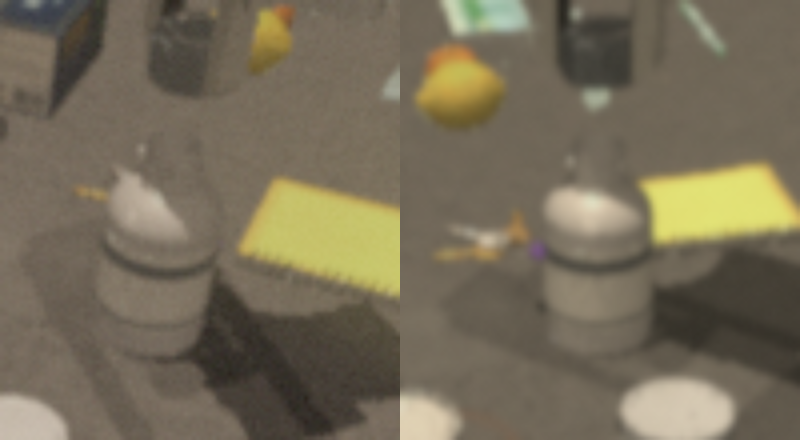

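The picture shows the cap held at (190,60) above the open neck at (175,150); cap top at about 217 mm, rim at 138 mm, centred.

```bash
python3 -c "
from plant import *
print(finish_job())"
```

```text
the job is handed in; nothing more can be done
None
```

The job is handed in: the wrist picture after the turn showed the dial at 60, and the cap is off and held upright about 45 mm above the open bottle, which stands where it was; no verdict came back.

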